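# Cover the rivet cup and hold a bag-handle bar in the V-block for drilling

## Robot

A 6-joint arm with a two-finger parallel gripper is mounted at the origin on the work surface. World frame = base frame: x ahead of the robot, y to its left, z up, the work surface at z = 0. Lengths are in m, angles in rad, forces in N, time in s.
With the tool pointing down it reaches from about 0.3 to 0.875 m from the base axis. Payload 6.4 kg.
Tool frame: the origin (TCP) lies at the very end of the fingers, on their centre line; the grasp point (between the pads) lies 19 mm behind it; z points along the fingers, y is the line along which they close (so a half turn about z gives the same grasp; the last joint's range is limited). The gripper opens to 85 mm and grips with 20 to 120 N. Pads are 22 mm wide; open, the fingers measure 114 mm over their backs; the gripper's body (76 mm by 85 mm) begins 54 mm behind the grasp point. The pads swing forward as they close: fully open they stand 13 mm farther back than shut.
Start: joints at [1.056, 0.181, 1.607, -0, 1.354, -0.206], TCP at [0.175, 0.548, 0.231] pointing down, gripper open.
Joint ranges: [-2.99, 2.99], [-0.89, 2.07], [0.3, 2.58], [-1.14, 4.28], [0, 2.63], [-3.12, 3.12]. Speed limits (rad/s): [2.57, 2.57, 3.01, 3.14, 3.14, 3.14].

## Interface

Orientations are given as a unit quaternion [w, x, y, z].
In Python, from bench import ctrl gives the robot as it stands.
- The arm moves only by the tool jog_arm, never from a script. Its argument "series" is a list that holds one entry, the list of rows, each a list of 7 numbers: the shift along the tool's x, y, z in mm, then the turn, a rotation vector about the tool's x, y, z in rad, then the finger opening in mm, from 0 to 85.4. In form: [[[tx, ty, tz, rx, ry, rz, gripper], ...]]. A call has exactly 10 rows; each row shifts and turns the commanded pose from where the row before left it, along the tool's axes as they then stand; what a row does not reach is not made up. A row lasts 1/10 s, in which the tool goes at most 50 mm and 8.59 degrees, less where a joint would pass 70% of its speed; a pose out of reach is approached as far as the arm can. A call with a gripper value outside its range is refused whole. The fingers move at their own pace and stop on an object; the grip force is fixed at half the most. Time passes only in rows, so rows that do not move let the fingers close, or fill a call up. It gives the time, the measured TCP pose, the force, the opening and the grip force at its end, in the units of the state.
- ctrl.get_obs(): the state, without advancing time (a new reading comes with each control period).
- ctrl.camera(name): name is "side" or "top"; returns a dict with "frame" (400x640x3 uint8, blue, green, red), "z_map" (400x640 float32, m along the optical axis (not along the pixel's ray), 0 where there is no reading), "fx", "fy", "cx", "cy" (pixels), "xyz" and "rotation" of the camera in the world. Camera axes: x right, y down, z forward; pixel columns grow to the right and rows downward; lengths in m; the calibration is good to about 2 mm. A picture is of the moment at which its call begins.
- ctrl.hand_in(): hands the job in; it is judged then, once.
The state is a dict: "time_s": time; "q": joint angles; "dq": joint speeds; "joint_efforts": joint torques, N m; "eef_pos": TCP position; "eef_rot": TCP orientation; "wrist_force": force on the tool from outside, world axes, zero at the start; "torque": the same for the moment, N m; "opening": opening from 0.0 (shut) to 1.0 (fully open); "grasp_force": force on a finger pad.
Only numpy, scipy, OpenCV 4.12 (cv2) and the standard library are available. Lean on these libraries where they do the work, as an engineer would, in place of code of your own. Each camera call takes 0.05 s, during which the arm holds its last target. There are 200 camera calls.

## Task

The end lugs of a brass bag-handle bar are about to be drilled on the bench. First put the loose wooden lid on the steel rivet cup so that it sits level, fully down in the rim, and let go of it, so no chips fall in; then lay the bar's round tube lengthwise in the V-block, centred so that both square lugs hang clear, and press it firmly (about 15 to 20 N, never crushing) down so that it bears well on both faces of the V. Finish while still gripping the bar and pressing it down, and leave the glue tin, the thread spool and the hammer where they are.

Things in the scene. Friction and masses are not known exactly. Their poses are not given: they have to be found in the camera images.
- lid: Loose round lid of pale wood, 0.12 kg: flange 90 mm across and 6 mm thick, below it a plug 66 mm across and 6 mm deep, on top a dark upright knob 22 mm across and 24 mm tall. Starts lying on its plug on the bench. Origin: centre of the plug's underside; z up; flange underside at z = 6, knob from z = 12 to 36 mm.
- cup: Loose open steel cup holding brass rivets, 0.5 kg, outside 80 mm across, 55 mm tall, inside 72 mm across, standing on the bench. Origin: centre of its underside; z up.
- cup_rim (a point): Centre of the cup's mouth at rim height, 55 mm above the cup's underside. With the lid seated the lid's origin lies 6 mm below this point.
- bar: Loose brass handle bar, about 0.25 kg, 182 mm long: round tube 24 mm across and 150 mm long between two square lugs, each 30 x 30 x 16 mm, with a dark stub on its end. Rests on its lugs on the bench, tube axis 15 mm up, tube underside 3 mm clear of the bench. Origin: middle of the tube on its axis; x along the tube (the two ends are alike).
- vblock: Fixed steel V-block: base plate 130 x 100 x 10 mm with two saddles, each 26 mm long (x), 68 wide, 50 tall, centred 45 mm either side of the middle. The 64 mm gap between them is open at both sides down to the base plate: room for fingers holding the bar's middle. 90 degree V, 40 mm wide at the top, its bottom 30 mm up. Origin: centre of the underside; x along the V, z up.
- vblock_seat (a point): Where the middle of the bar's axis lies when the bar is seated and centred: 47 mm above the bench, midway between the saddles; x along the V, z up.
- flank_left: The V's sloping face on the +y side of the V-block, on both saddles (one contact line). Fixed in the V-block; its origin is the V-block's origin.
- flank_right: The V's sloping face on the -y side of the V-block, on both saddles (the other contact line). Fixed in the V-block; its origin is the V-block's origin.
- glue_tin: Bystander: can 64 mm across, 75 mm tall. Origin: centre of its underside.
- spool: Bystander: thread spool 44 mm across, 50 mm tall, upright. Origin: centre of its underside.
- hammer: Bystander: hand hammer lying on the bench, about 240 mm long, less than 60 mm tall, handle along its x axis. Origin: about its middle, on the bench.
Mind the look-alikes: they are no part of the job. Leave any blue or red look-alike of the lid alone.

How it is judged:
By the outcome, as a careful person would: the job done as asked, in the order asked, and still so for the second after the job is handed in, while the arm keeps its last pose, push and grip.
It also fails if it takes over 69 s, if anything falls off the work surface, if the arm or the gripper's body presses on something with over 40 N, if the wrist force passes 120 N, or if a joint passes its speed limit or range.

## Working session

There is one attempt and no reset: what is moved stays moved. The work goes in short steps, Python scripts to look and compute and a tool call to move; the robot and the scene stay as the last step left them, time stands still between calls to the robot, and variables do not carry over. Pictures are saved under pics/ and viewed, at most 10 in all, crops included, and the job is handed in when it is done.

Besides the shell and the picture viewer there is one more tool, called after "Emit:" in YAML: its name, and indented under it one key for each argument. jog_arm: Moves the arm, as the interface text tells. Its arguments: {"type":"object","properties":{"series":{"type":"array"}},"required":["series"]}

```bash
mkdir -p pics; ls; cat > h.py <<'E'
import numpy as np, cv2
from bench import ctrl
def snap(n):
    c=ctrl.camera(n); np.savez(n+'.npz',**{k:np.array(v) for k,v in c.items()}); return c
def load(n): return dict(np.load(n+'.npz'))
def world(c):
    z=c['z_map']; v,u=np.mgrid[:400,:640]
    p=np.stack([(u-c['cx'])/c['fx']*z,(v-c['cy'])/c['fy']*z,z],-1)
    R=np.array(c['rotation']); return p@R.T+np.array(c['xyz'])
E
python3 - <<'E'
from h import *
for n in('top','side'):
    c=snap(n); cv2.imwrite(f'pics/{n}0.png',c['frame']); print(n,c['xyz'],np.array(c['rotation']).tolist(),c['fx'],c['cx'],c['cy'],(c['z_map']>0).mean())
o=ctrl.get_obs(); print(o)
E
```

```text
pics
top [ 0.40920603 -0.01609422  1.28365326] [-0.034208686879031475, 0.7087531090939657, -0.7039042605435383, 0.03189965642925009] 485.76752638736997 310.7170280056182 198.80446432760402 0.99591015625
side [ 0.25706339 -0.95982991  0.67955027] [-0.4885705412353009, 0.8585932226011462, -0.13908820458358448, 0.06907224975443045] 411.2724050717092 327.7111028075815 195.40047132214923 0.99590625
{'time_s': 0.1, 'q': array([ 1.05568018e+00,  1.81446000e-01,  1.60793069e+00, -2.12249623e-05,
        1.35381950e+00, -2.06318122e-01]), 'dq': array([-0.00030642, -0.00280788, -0.00149475, -0.0002703 ,  0.00067818,
        0.00088618]), 'joint_efforts': array([-3.58190673e-04, -4.45871794e+01, -3.52240956e+01, -2.44062085e-04,
        4.05168932e-03,  7.14063987e-06]), 'eef_pos': array([0.17449167, 0.54734586, 0.23047496]), 'eef_rot': array([-2.73286272e-04,  1.53783973e-01,  9.88104168e-01, -7.53829153e-04]), 'wrist_force': array([-0.52945546, -0.6286056 ,  0.89853812]), 'torque': array([-0.01442131,  0.02833648, -0.02232306]), 'grasp_force': 0.0, 'opening': 0.9990346490944038}
```

View pics/top0.png

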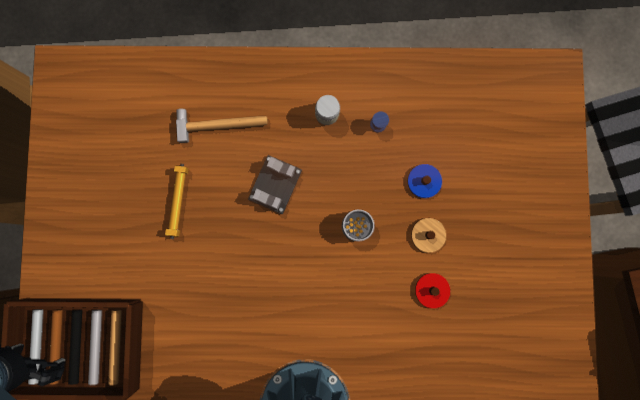

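View pics/side0.png

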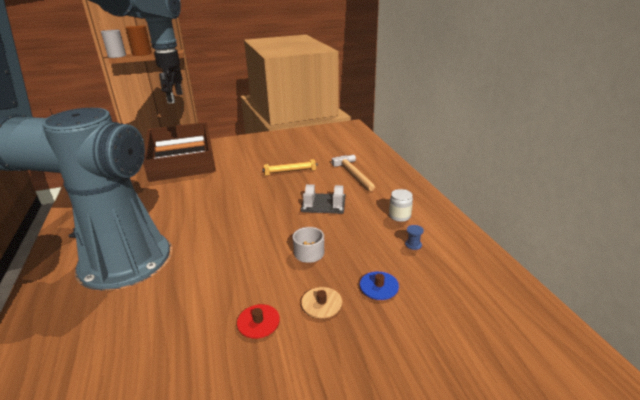

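Top view: the bar is at (176,201), V-block (276,185), cup (358,225) and pale lid (429,235), with the blue and red look-alikes at (425,181) and (433,291). The side view shows the same layout, and the arm is at upper left.

```bash
python3 - <<'E'
from h import *
c=load('top'); P=world(c); hsv=cv2.cvtColor(c['frame'],cv2.COLOR_BGR2HSV)
tab=P[300:380,170:240].reshape(-1,3); print('table z',tab[:,2].mean(),tab[:,2].std())
Rm=c['rotation']; o=c['xyz']
def ray(u,v,z):
    d=Rm@np.array([(u-c['cx'])/c['fx'],(v-c['cy'])/c['fy'],1]); return o+d*(z-o[2])/d[2]
m=((P[...,2]>0.006)).astype(np.uint8); m[:50]=0;m[290:,:150]=0;m[340:]=0
n,l,s,ce=cv2.connectedComponentsWithStats(m)
for i in range(1,n):
    if s[i,4]<40: continue
    q=P[l==i]; ys,xs=np.where(l==i)
    pts=np.array([xs,ys]).T.astype(np.float32); r=cv2.minAreaRect(pts)
    zz=np.percentile(q[:,2],[5,50,95]); top=q[q[:,2]>zz[2]-0.004]
    print(s[i,:5],ce[i].round(1),'zp',zz.round(3),'mean',q.mean(0).round(4),'top',top[:,:2].mean(0).round(4),len(top),'rect',[np.round(a,1) for a in r])
E
```

```text
Traceback (most recent call last):
  File "h.py", line 9, in world
    R=np.array(c['rotation']); return p@R.T+np.array(c['xyz'])
                                      ~^~~~
ValueError: matmul: Input operand 1 has a mismatch in its core dimension 0, with gufunc signature (n?,k),(k,m?)->(n?,m?) (size 4 is different from 3)
```

```bash
python3 - <<'E'
from h import *
a=load('top')['frame']; x=cv2.resize(a[140:260,150:460],None,fx=2.58,fy=2.58,interpolation=cv2.INTER_CUBIC); cv2.imwrite('pics/crop0.png',x)
E
```

```text
(no output)
```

View pics/crop0.png

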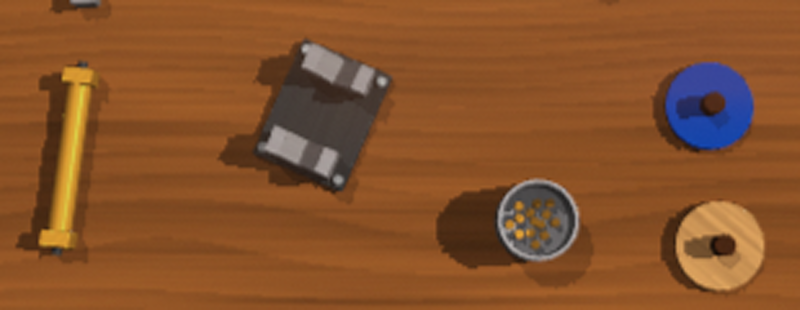

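The crop shows the bar running nearly vertical in the image, and the V-block turned with its dark V stripes at about crop (355,75) and (315,158). The lid knob is at about (722,245). `rotation` is a quaternion, so I'll fix the helper.

```bash
sed -i "s/R=np.array(c\['rotation'\])/R=rot(c)/" h.py; cat >> h.py <<'E'
from scipy.spatial.transform import Rotation as Ro
def rot(c): return Ro.from_quat(np.array(c['rotation']),scalar_first=True).as_matrix()
def ray(c,uv,z):
    uv=np.atleast_2d(uv).astype(float); d=np.stack([(uv[:,0]-c['cx'])/c['fx'],(uv[:,1]-c['cy'])/c['fy'],np.ones(len(uv))],1)@rot(c).T
    o=np.array(c['xyz']); return (o+d*((z-o[2])/d[:,2])[:,None])[:,:2]
def circ(p):
    A=np.c_[2*p,np.ones(len(p))]; s=np.linalg.lstsq(A,(p**2).sum(1),rcond=None)[0]; return s[:2].round(4),round(float(np.sqrt(s[2]+s[0]**2+s[1]**2)),4)
E
python3 - <<'E'
from h import *
c=load('top'); P=world(c); hsv=cv2.cvtColor(c['frame'],cv2.COLOR_BGR2HSV)
tab=P[300:330,170:240].reshape(-1,3); print('table z',tab[:,2].mean(),tab[:,2].std())
H=P[...,2]-tab[:,2].mean()
m=(H>0.005).astype(np.uint8); m[:50]=0;m[290:,:150]=0;m[340:]=0
n,l,s,ce=cv2.connectedComponentsWithStats(m)
for i in range(1,n):
    if s[i,4]<40: continue
    k=l==i; q=P[k]; h=H[k]; zz=np.percentile(h,[5,50,95,99])
    r=cv2.minAreaRect(q[:,:2].astype(np.float32)*1000)
    print(s[i].tolist(),'z',zz.round(3),'mean',q[:,:2].mean(0).round(4),'rect',[np.round(a,1) for a in r])
# lid: flange circle, knob ; cup rim
def sub(x0,x1,y0,y1):
    k=np.zeros((400,640),bool); k[y0:y1,x0:x1]=1; return k
k=sub(400,460,210,262)
for lo,hi,z in((.006,.02,.012),(.027,.06,.036)):
    mm=((H>lo)&(H<(hi if z>.02 else 9))&k).astype(np.uint8); ct=max(cv2.findContours(mm,0,1)[0],key=cv2.contourArea)[:,0]
    print('lid',z,circ(ray(c,ct,z)),'meanz',H[mm>0].max())
mm=((hsv[...,1]<130)&k).astype(np.uint8)
k=sub(330,390,200,250); mm=((H>.045)&k).astype(np.uint8); ct=max(cv2.findContours(mm,0,1)[0],key=cv2.contourArea)[:,0]
print('cup',circ(ray(c,ct,.055)))
k=sub(240,310,145,220); mm=((H>.033)&k).astype(np.uint8)
n,l,s,ce=cv2.connectedComponentsWithStats(mm); 
for i in range(1,n):
    if s[i,4]>20:
        ys,xs=np.where(l==i); r=cv2.minAreaRect(ray(c,np.c_[xs,ys],.05).astype(np.float32)*1000); print('saddle',s[i,4],r)
k=sub(150,200,150,250); mm=(k&(hsv[...,0]>20)&(hsv[...,0]<35)&(hsv[...,1]>120)&(hsv[...,2]>110))
ys,xs=np.where(mm); r=cv2.minAreaRect(ray(c,np.c_[xs,ys],.02).astype(np.float32)*1000); print('bar',len(xs),r)
mb=((H>.012)&k); ys,xs=np.where(mb); print('barD',len(xs),cv2.minAreaRect(ray(c,np.c_[xs,ys],.025).astype(np.float32)*1000))
E
```

```text
table z 0.00592008250776213 0.07905446799652145
[315, 95, 25, 29, 592] z [0.023 0.068 0.074 0.076] mean [ 0.7523 -0.0511] rect [array([599.2, -50.1]), array([ 62.7, 380.9]), np.float64(89.2)]
[176, 108, 91, 35, 1107] z [0.01  0.018 0.023 0.026] mean [0.7236 0.2479] rect [array([639.3, 126.5]), array([504.9, 195.5]), np.float64(53.0)]
[372, 111, 17, 18, 241] z [0.014 0.045 0.049 0.787] mean [ 0.7281 -0.1869] rect [array([585.9, -99.5]), array([ 42.5, 388.5]), np.float64(58.5)]
[247, 155, 53, 59, 1244] z [0.005 0.011 0.047 1.278] mean [0.5638 0.0817] rect [array([535.4,  38.5]), array([234.6, 143.4]), np.float64(54.8)]
[164, 163, 24, 76, 736] z [0.011 0.02  0.027 0.03 ] mean [0.5196 0.3364] rect [array([440.8, 207.4]), array([414.5, 178.8]), np.float64(58.6)]
[408, 164, 34, 34, 707] z [0.005 0.008 0.031 0.035] mean [ 0.578  -0.3077] rect [array([ 490.5, -193.8]), array([ 87.9, 380.8]), np.float64(37.6)]
[342, 209, 32, 32, 248] z [0.009 0.048 0.053 0.703] mean [ 0.4602 -0.1332] rect [array([ 433.1, -101. ]), array([ 77.2, 158.6]), np.float64(41.7)]
[354, 217, 10, 11, 48] z [0.007 0.011 
[... 554 characters left out ...]
0.4599, -0.1315]), 0.0387)
saddle 118 ((615.9353637695312, 84.05569458007812), (31.73592758178711, 26.91279411315918), 68.43708801269531)
saddle 102 ((600.2042846679688, 47.27569580078125), (25.698226928710938, 27.214038848876953), 67.56659698486328)
saddle 106 ((533.8106079101562, 120.49806213378906), (32.273284912109375, 25.137310028076172), 63.852657318115234)
saddle 103 ((517.9202880859375, 82.25833892822266), (27.526010513305664, 25.839914321899414), 71.9111099243164)
bar 154 ((516.4952392578125, 342.92205810546875), (23.806297302246094, 168.4558868408203), 85.70911407470703)
barD 697 ((520.6026611328125, 340.20758056640625), (251.55848693847656, 123.12417602539062), 0.9232542514801025)
```

```bash
python3 - <<'E'
from h import *
for n in('top','side'):
    c=load(n); P=world(c); z=c['z_map']; hsv=cv2.cvtColor(c['frame'],cv2.COLOR_BGR2HSV).astype(int)
    ok=z>0; X,Y,Z=P[...,0],P[...,1],P[...,2]
    t0=np.median(Z[ok&(X>.3)&(X<.4)&(Y>0)&(Y<.2)]); H=np.where(ok,Z-t0,-1); print(n,'table',t0.round(4))
    def box(x,y,r): return ok&(abs(X-x)<r)&(abs(Y-y)<r)
    def pl(m,zz):
        m=cv2.morphologyEx(m.astype(np.uint8),cv2.MORPH_OPEN,np.ones((2,2))) if 0 else m.astype(np.uint8)
        cc=cv2.findContours(m,0,1)[0]; ct=max(cc,key=cv2.contourArea)[:,0]; return ray(c,ct,zz)
    b=box(.437,-.319,.06)
    for lo,hi,zz in((.007,.017,.012),(.0335,.04,.036)):
        m=b&(H>lo)&(H<hi); q=P[m]; 
        print('lid',zz,m.sum(),'c',circ(pl(m,zz)),'mean',q[:,:2].mean(0).round(4),'midrange',((q.max(0)+q.min(0))/2)[:2].round(4))
    b=box(.46,-.132,.06); m=b&(H>.051)&(H<.06); q=P[m]; print('cup',m.sum(),circ(q[:,:2]),circ(pl(m,.055)))
    b=box(.567,.0835,.09); m=b&(H>.047)&(H<.055); k,l,s,ce=cv2.connectedComponentsWithStats(m.astype(np.uint8),connectivity=4)
    t=[P[l==i][:,:2].mean(0) for i in range(1,k) if s[i,4]>15]; print('saddles',[s[i,4] for i in range(1,k) if s[i,4]>15],np.round(t,4).tolist(),np.mean(t,0).round(4))
    b=ok&(abs(X-.52)<.13)&(abs(Y-.34)<.06)&(H>.008)&(H<.035); q=P[b][:,:2]; 
    r=cv2.minAreaRect(q.astype(np.float32)*1000); print('bar',len(q),np.round(q.mean(0),4),r)
    m=b&(H>.021); q=P[m][:,:2]; mu=q.mean(0); w=np.linalg.svd(q-mu,full_matrices=False)[2][0]; pr=(q-mu)@w
    print(' ridge',len(q),(mu+w*(pr.max()+pr.min())/2).round(4),np.degrees(np.arctan2(w[1],w[0])),pr.max()-pr.min(),'near',P[b][:,:2][:,0].min())
    for name,x,y in(('tin',.752,-.051),('spool',.728,-.187)): 
        m=box(x,y,.05)&(H>.04); print(name,P[m].mean(0).round(3))
E
```

```text
top table 0.0011
lid 0.012 830 c (array([ 0.4372, -0.3189]), 0.0435) mean [ 0.4369 -0.3186] midrange [ 0.4412 -0.3253]
lid 0.036 41 c (array([ 0.4366, -0.3192]), 0.0087) mean [ 0.4366 -0.3187] midrange [ 0.4365 -0.3188]
cup 135 (array([ 0.4599, -0.1312]), 0.0377) (array([ 0.4588, -0.1315]), 0.037)
saddles [np.int32(59), np.int32(56), np.int32(59), np.int32(58)] [[0.6188, 0.0902], [0.5992, 0.0437], [0.5371, 0.1261], [0.5168, 0.0786]] [0.5679 0.0846]
bar 735 [0.5196 0.3383] ((506.974365234375, 340.4459533691406), (37.418819427490234, 227.75469970703125), 86.54441833496094)
 ridge 575 [0.5209 0.3397] 173.88791009675865 0.1921734922884729 near 0.3921763579892229
tin [ 0.756 -0.052  0.072]
spool [ 0.733 -0.189  0.051]
side table -0.0016
lid 0.012 880 c (array([ 0.4345, -0.3238]), 0.0447) mean [ 0.434  -0.3258] midrange [ 0.4354 -0.3203]
lid 0.036 56 c (array([ 0.4347, -0.3226]), 0.0098) mean [ 0.4352 -0.321 ] midrange [ 0.4347 -0.3219]
cup 147 (array([ 0.4579, -0.134 ]), 0.0379) (array([ 0.4573, -0.1374]), 0.0394)
saddles [np.int32(25), np.int32(26), np.int32(29), np.int32(30)] [[0.5345, 0.1221], [0.6168, 0.087], [0.5138, 0.0758], [0.5969, 0.0408]] [0.5655 0.0814]
bar 356 [0.517  0.3317] ((518.1133422851562, 338.6900329589844), (38.18699645996094, 194.93470764160156), 84.76392364501953)
 ridge 178 [0.5187 0.3342] 173.9701359083337 0.18129657097360802 near 0.4208398152767749
tin [ 0.753 -0.066  0.063]
spool [ 0.73  -0.193  0.048]
```

```bash
cat >> h.py <<'E'
def plan(xyz,yaw=None):
    """tool-axis shift (mm, tool as it stands / after the turn) and turn to a downward pose with tool x at yaw deg (mod 180)"""
    o=ctrl.get_obs(); R=Ro.from_quat(o['eef_rot'],scalar_first=True).as_matrix(); x=R[:,0]
    cur=np.degrees(np.arctan2(x[1],x[0])); 
    if yaw is None: yaw=cur
    d=(yaw-cur+90)%180-90; a=np.radians(cur+d)
    T=np.array([[np.cos(a),np.sin(a),0],[np.sin(a),-np.cos(a),0],[0,0,-1]]).T
    D=(np.array(xyz)-o['eef_pos'])*1000
    print('t',round(o['time_s'],2),'pos',o['eef_pos'].round(4),'yaw',cur.round(2),'zax',R[:,2].round(4),'F',o['wrist_force'].round(1),'op',round(o['opening']*85.4,1),'g',round(o['grasp_force'],1),'q',o['q'].round(2))
    print('turn',Ro.from_matrix(R.T@T).as_rotvec().round(4),'shift now',(R.T@D).round(1),'after turn',(T.T@D).round(1))
E
python3 -c "
from h import *
plan([.42,.1,.2]);plan([.436,-.3205,.1])"
```

```text
t 0.1 pos [0.1745 0.5473 0.2305] yaw 162.31 zax [-8.0e-04 -1.4e-03 -1.0e+00] F [-0.5 -0.6  0.9] op 85.3 g 0.0 q [ 1.06  0.18  1.61 -0.    1.35 -0.21]
turn [-0.0016 -0.0003  0.    ] shift now [-369.9 -351.5   30.9] after turn [-369.8 -351.6   30.5]
t 0.1 pos [0.1745 0.5473 0.2305] yaw 162.31 zax [-8.0e-04 -1.4e-03 -1.0e+00] F [-0.5 -0.6  0.9] op 85.3 g 0.0 q [ 1.06  0.18  1.61 -0.    1.35 -0.21]
turn [-0.0016 -0.0003  0.    ] shift now [-512.9 -747.1  131.5] after turn [-512.9 -747.3  130.5]
```

Emit:
jog_arm:
  series:
    - [[-20,-18,2,0,0,0,50],[-36,-34,3,0,0,0,50],[-36,-34,3,0,0,0,50],[-36,-34,3,0,0,0,50],[-36,-34,3,0,0,0,50],[-36,-34,3,0,0,0,50],[-36,-34,3,0,0,0,50],[-36,-34,3,0,0,0,50],[-36,-34,3,0,0,0,50],[-36,-34,3,0,0,0,50]]

```text
time_s: 1.1
eef_pos: [0.4044, 0.1327, 0.2022]
eef_rot: [0.0, 0.154, 0.988, 0.0]
wrist_force: [0.8, 0.7, 0.1]
opening: 0.588
grasp_force: 0.0
```

```bash
python3 -c "
from h import *
plan([.436,-.3205,.08])"
```

```text
t 1.1 pos [0.4044 0.1327 0.2022] yaw 162.31 zax [ 3.e-04  1.e-04 -1.e+00] F [0.8 0.7 0.1] op 50.2 g 0.0 q [ 0.04 -0.14  1.99  0.    1.29 -1.23]
turn [0.0002 0.0003 0.    ] shift now [-167.8 -422.2  122.1] after turn [-167.9 -422.1  122.2]
```

Emit:
jog_arm:
  series:
    - [[-17,-42,2,0,0,0,50],[-17,-42,2,0,0,0,50],[-17,-42,2,0,0,0,50],[-17,-42,6,0,0,0,50],[-17,-42,12,0,0,0,50],[-17,-42,18,0,0,0,50],[-17,-42,20,0,0,0,50],[-17,-42,20,0,0,0,50],[-17,-42,20,0,0,0,50],[-15,-44,20,0,0,0,50]]

```text
time_s: 2.1
eef_pos: [0.4355, -0.3196, 0.0793]
eef_rot: [-0.0, 0.154, 0.988, 0.0]
wrist_force: [0.8, -0.2, 0.3]
opening: 0.588
grasp_force: 0.0
```

```bash
python3 -c "
from h import *
plan([.436,-.3205,.015])
for n in('top','side'):
    c=snap(n); uv=[]
    R=rot(c); d=R.T@(np.array(ctrl.get_obs()['eef_pos'])-c['xyz']); u=c['cx']+c['fx']*d[0]/d[2]; v=c['cy']+c['fy']*d[1]/d[2]; print(n,u,v)
    if n=='side':
        x=c['frame'][230:340,220:420].copy(); x=cv2.resize(x,None,fx=4,fy=4,interpolation=cv2.INTER_CUBIC); cv2.circle(x,(int((u-220)*4+2),int((v-230)*4+2)),3,(0,255,0),-1); cv2.imwrite('pics/s1.png',x)
"
```

```text
t 2.1 pos [ 0.4355 -0.3196  0.0793] yaw 162.3 zax [-1.e-04  4.e-04 -1.e+00] F [ 0.8 -0.2  0.3] op 50.2 g 0.0 q [-0.85  0.29  1.81  0.    1.04 -2.12]
turn [ 0.0004 -0.0003 -0.    ] shift now [-0.8 -0.7 64.3] after turn [-0.7 -0.7 64.3]
top 436.9691211173358 235.1533718601418
side 319.88082243982717 278.8602708233494
```

View pics/s1.png

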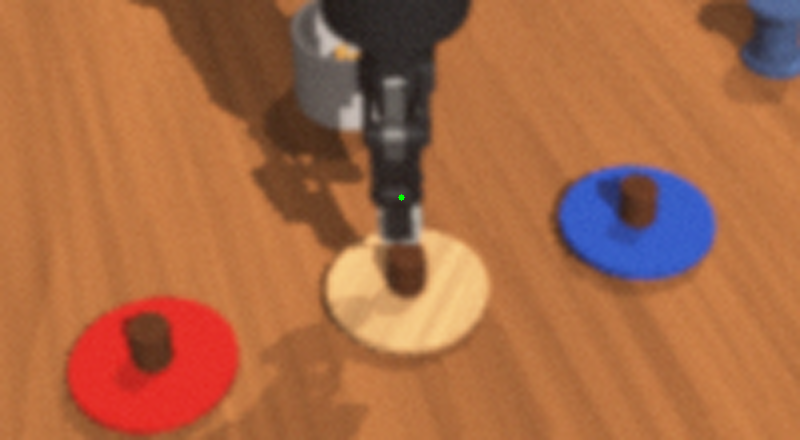

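The side view shows the near finger at about crop (400,240), just above the pale lid's knob (406,250), so the fingers are aligned. Descending and gripping.

Emit:
jog_arm:
  series:
    - [[-1,-1,12,0,0,0,50],[0,0,12,0,0,0,50],[0,0,12,0,0,0,50],[0,0,12,0,0,0,50],[0,0,8,0,0,0,50],[0,0,5,0,0,0,50],[0,0,2,0,0,0,50],[0,0,0,0,0,0,10],[0,0,0,0,0,0,10],[0,0,0,0,0,0,10]]

```text
time_s: 3.2
eef_pos: [0.4369, -0.3197, 0.0182]
eef_rot: [0.0, 0.154, 0.988, -0.0]
wrist_force: [-0.2, 0.7, 2.5]
opening: 0.234
grasp_force: 58.7
```

Emit:
jog_arm:
  series:
    - [[0,0,0,0,0,0,10],[0,0,0,0,0,0,10],[0,0,0,0,0,0,10],[0,0,-5,0,0,0,10],[0,0,-15,0,0,0,10],[0,0,-20,0,0,0,10],[0,0,-20,0,0,0,10],[0,0,-20,0,0,0,10],[0,0,-20,0,0,0,10],[0,0,0,0,0,0,10]]

```text
time_s: 4.2
eef_pos: [0.438, -0.3209, 0.1212]
eef_rot: [0.002, 0.154, 0.988, -0.002]
wrist_force: [0.2, 0.3, -0.7]
opening: 0.228
grasp_force: 58.7
```

```bash
python3 -c "
from h import *
c=snap('top');P=world(c);Z=P[...,2];k=(c['z_map']>0)
plan([.459,-.1325,.13])
f=snap('side')['frame']; cv2.imwrite('pics/s2.png',cv2.resize(f[180:330,220:420],None,fx=4,fy=4,interpolation=cv2.INTER_CUBIC))"
```

```text
t 4.25 pos [ 0.4373 -0.3201  0.1194] yaw 162.31 zax [ 0.0025 -0.0029 -1.    ] F [ 0.3  0.2 -1.9] op 19.9 g 58.7 q [-0.85  0.23  1.79 -0.    1.12 -2.11]
turn [-0.002   0.0033 -0.    ] shift now [ 36.3 185.3 -11.1] after turn [ 36.3 185.3 -10.6]
```

View pics/s2.png

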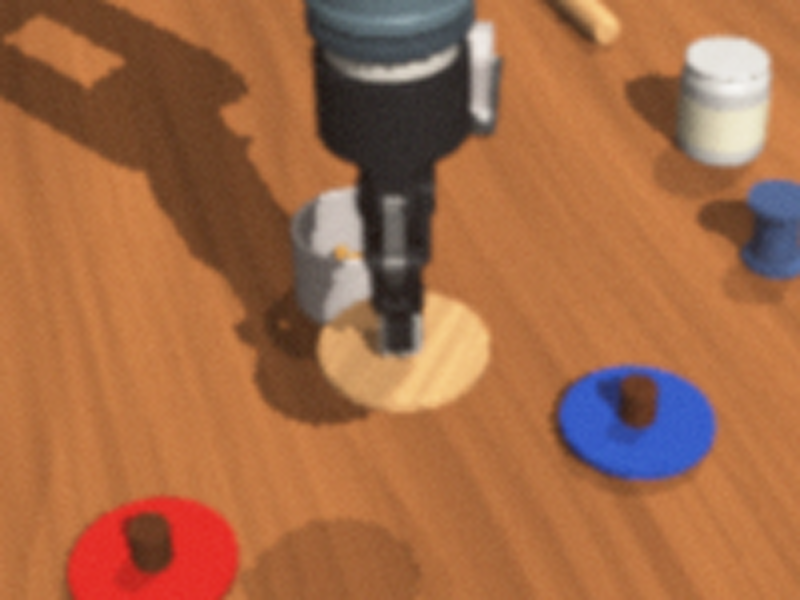

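The lid hangs from the fingers and looks level. The flange spans crop (318–490, 290–410). Next I'll measure its offset from the TCP and its tilt.

```bash
cat > lid.py <<'E'
from h import *
from scipy.optimize import least_squares
def lid(zt,cen):
    for n in('top','side'):
        c=load(n); P=world(c); hsv=cv2.cvtColor(c['frame'],cv2.COLOR_BGR2HSV).astype(int); ok=c['z_map']>0
        near=ok&(np.hypot(P[...,0]-cen[0],P[...,1]-cen[1])<.06)&(abs(P[...,2]-zt)<.012)
        m=near&(hsv[...,2]>130)&(hsv[...,1]>60)
        q=P[m]; A=np.c_[q[:,:2]-cen,np.ones(len(q))]; s=np.linalg.lstsq(A,q[:,2],rcond=None)[0]
        ct=np.vstack([k[:,0] for k in cv2.findContours(m.astype(np.uint8),0,1)[0]]); h=cv2.convexHull(ct)[:,0]
        w=ray(c,h,zt); f=least_squares(lambda p:np.hypot(*(w-p).T)-.0445,cen,loss='soft_l1',f_scale=.001)
        print(n,m.sum(),'centre',f.x.round(4),'off',((f.x-cen)*1000).round(1),'rms',np.sqrt(np.mean(f.fun**2)).round(4),'tilt deg',np.degrees(s[:2]).round(1),'z',s[2].round(4))
E
python3 -c "
from lid import *
lid(.113,np.array([.4373,-.3203]))"
```

```text
top 141 centre [ 0.439  -0.3216] off [ 1.7 -1.3] rms 0.001 tilt deg [-0.1 -0.7] z 0.1162
side 819 centre [ 0.4349 -0.3254] off [-2.4 -5.1] rms 0.0015 tilt deg [0.3 0.6] z 0.1115
```

Emit:
jog_arm:
  series:
    - [[2,10,0,0,0,0,10],[4,22,0,0,0,0,10],[5,25,0,0,0,0,10],[5,25,0,0,0,0,10],[5,25,0,0,0,0,10],[5,25,0,0,0,0,10],[5,25,5,0,0,0,10],[4,20,8,0,0,0,10],[2,10,10,0,0,0,10],[0,0,6,0,0,0,10]]

```text
time_s: 5.3
eef_pos: [0.4568, -0.1278, 0.0867]
eef_rot: [-0.001, 0.153, 0.988, 0.001]
wrist_force: [0.0, -0.2, -2.0]
opening: 0.232
grasp_force: 58.8
```

```bash
python3 -c "
from lid import *
snap('top');snap('side')
o=ctrl.get_obs();p=o['eef_pos'];lid(p[2]-.006,p[:2]); plan([.459,-.131,.067])
# cup lower body in side view, from colour
f=load('side')['frame']; cv2.imwrite('pics/s3.png',cv2.resize(f[170:300,230:400],None,fx=4.6,fy=4.6,interpolation=cv2.INTER_CUBIC))
"
```

```text
top 115 centre [ 0.4575 -0.1306] off [ 0.5 -1.1] rms 0.0043 tilt deg [-2.   1.9] z 0.0799
side 516 centre [ 0.4543 -0.1373] off [-2.7 -7.9] rms 0.0018 tilt deg [0.  0.8] z 0.0782
t 5.4 pos [ 0.457  -0.1295  0.087 ] yaw 162.33 zax [-0.0026  0.0012 -1.    ] F [-0.2 -0.2 -1.3] op 19.9 g 58.8 q [-0.53  0.15  1.97 -0.    1.03 -1.79]
turn [ 0.0003 -0.0028 -0.    ] shift now [-2.4 -0.8 20. ] after turn [-2.4 -0.8 20. ]
```

View pics/s3.png

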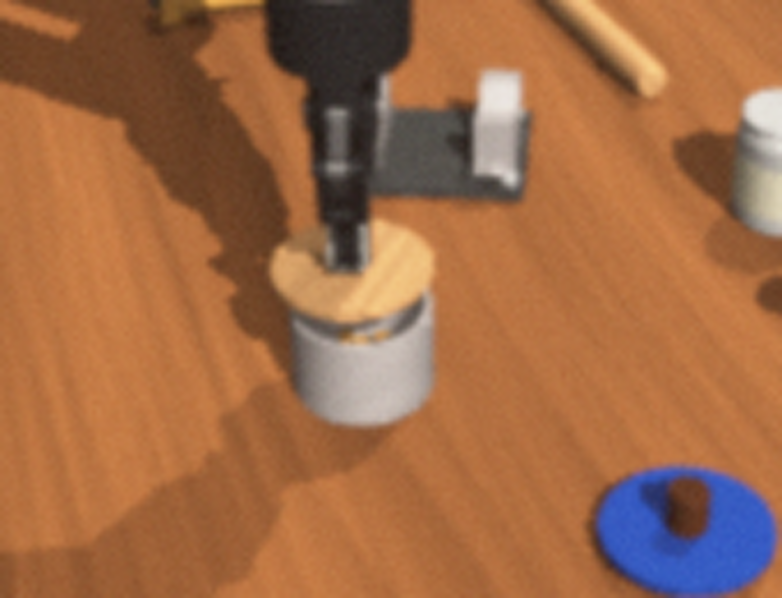

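Side view: the lid (272–433, 222–320 in the crop) hovers over the cup mouth, about 3 mm short in x. Correcting, then lowering slowly.

Emit:
jog_arm:
  series:
    - [[-2.5,1,2,0,0,0,10],[0,0,4,0,0,0,10],[0,0,3,0,0,0,10],[0,0,2,0,0,0,10],[0,0,1,0,0,0,10],[0,0,1,0,0,0,10],[0,0,1,0,0,0,10],[0,0,1,0,0,0,10],[0,0,1,0,0,0,10],[0,0,1,0,0,0,10]]

```text
time_s: 6.4
eef_pos: [0.4607, -0.1296, 0.0715]
eef_rot: [0.0, 0.154, 0.988, -0.0]
wrist_force: [-0.2, -0.4, -0.9]
opening: 0.23
grasp_force: 58.7
```

Emit:
jog_arm:
  series:
    - [[0,0,1,0,0,0,10],[0,0,1,0,0,0,10],[0,0,1,0,0,0,10],[0,0,0.5,0,0,0,10],[0,0,0.5,0,0,0,10],[0,0,0,0,0,0,10],[0,0,0,0,0,0,10],[0,0,0,0,0,0,10],[0,0,0,0,0,0,10],[0,0,0,0,0,0,10]]

```text
time_s: 7.4
eef_pos: [0.4607, -0.1296, 0.0675]
eef_rot: [0.0, 0.154, 0.988, -0.0]
wrist_force: [-1.1, -2.9, -0.6]
opening: 0.232
grasp_force: 58.7
```

Emit:
jog_arm:
  series:
    - [[0,0,0.5,0,0,0,10],[0,0,0.5,0,0,0,10],[0,0,0.5,0,0,0,10],[0,0,0.5,0,0,0,10],[0,0,0,0,0,0,10],[0,0,0,0,0,0,10],[0,0,0,0,0,0,10],[0,0,0,0,0,0,10],[0,0,0,0,0,0,10],[0,0,0,0,0,0,10]]

```text
time_s: 8.4
eef_pos: [0.4608, -0.1297, 0.0671]
eef_rot: [-0.0, 0.154, 0.988, -0.0]
wrist_force: [-9.2, -0.6, 17.2]
opening: 0.229
grasp_force: 60.8
```

```bash
python3 -c "
from lid import *
snap('top');snap('side')
o=ctrl.get_obs();p=o['eef_pos'];lid(.061,p[:2]); plan([.459,-.131,.067])"
```

```text
top 108 centre [ 0.4613 -0.1314] off [ 0.4 -1.7] rms 0.004 tilt deg [1.3 0.5] z 0.0625
side 521 centre [ 0.4581 -0.1365] off [-2.7 -6.7] rms 0.0019 tilt deg [0.2 1. ] z 0.0592
t 8.5 pos [ 0.4608 -0.1297  0.0671] yaw 162.33 zax [-3.e-04 -3.e-04 -1.e+00] F [-8.2  0.4 17.4] op 19.9 g 60.8 q [-0.52  0.19  1.97 -0.    0.98 -1.78]
turn [-0.0004 -0.0002  0.    ] shift now [ 1.4 -1.8  0.1] after turn [ 1.4 -1.8  0.1]
```

Vertical contact came at TCP z = 67.1 mm, exactly the seated height. Unloading, releasing and rising.

Emit:
jog_arm:
  series:
    - [[0,0,-1,0,0,0,10],[0,0,0,0,0,0,30],[0,0,0,0,0,0,45],[0,0,0,0,0,0,45],[0,0,0,0,0,0,45],[0,0,-10,0,0,0,45],[0,0,-20,0,0,0,45],[0,0,-40,0,0,0,60],[0,0,-45,0,0,0,60],[0,0,-40,0,0,0,60]]

```text
time_s: 9.5
eef_pos: [0.4608, -0.1295, 0.2243]
eef_rot: [0.001, 0.154, 0.988, -0.0]
wrist_force: [0.3, -0.4, -0.2]
opening: 0.701
grasp_force: 0.0
```

```bash
python3 -c "
from lid import *
plan([.520,.3375,.17],-6.1)"
```

```text
t 9.5 pos [ 0.4608 -0.1295  0.2243] yaw 162.31 zax [ 1.1e-03 -5.0e-04 -1.0e+00] F [ 0.3 -0.4 -0.2] op 59.8 g 0.0 q [-0.52 -0.03  1.85  0.    1.32 -1.78]
turn [-2.000e-04  1.200e-03 -2.023e-01] shift now [ 85.5 462.9  54.1] after turn [ -9.3 470.7  54.3]
```

Emit:
jog_arm:
  series:
    - [[0,0,0,0,0,-0.1,60],[0,0,0,0,0,-0.1,60],[0,25,0,0,0,0,60],[-1,45,0,0,0,0,60],[-1,45,0,0,0,0,60],[-1,45,0,0,0,0,60],[-1,45,0,0,0,0,60],[-1,45,0,0,0,0,60],[-1,45,0,0,0,0,60],[-1,45,0,0,0,0,60]]

```text
time_s: 10.5
eef_pos: [0.5046, 0.2097, 0.2225]
eef_rot: [0.0, 0.054, 0.999, 0.0]
wrist_force: [1.1, -0.2, -0.1]
opening: 0.704
grasp_force: 0.0
```

```bash
python3 -c "
from lid import *
plan([.520,.3375,.06],-6.1)
c=snap('side');snap('top'); lid(.061,np.array([.46,-.132]))
cv2.imwrite('pics/s4.png',cv2.resize(c['frame'][130:300,220:430],None,fx=3.5,fy=3.5,interpolation=cv2.INTER_CUBIC))"
```

```text
t 10.5 pos [0.5046 0.2097 0.2225] yaw 173.78 zax [ 1.e-03  2.e-04 -1.e+00] F [ 1.1 -0.2 -0.1] op 60.1 g 0.0 q [ 0.18  0.12  1.69  0.    1.33 -1.29]
turn [ 0.0003  0.001  -0.0021] shift now [ -1.3 128.7 162.5] after turn [ -1.8 128.7 162.5]
top 855 centre [ 0.4612 -0.1292] off [1.2 2.8] rms 0.0002 tilt deg [-0.2  0.1] z 0.0621
side 540 centre [ 0.4585 -0.1357] off [-1.5 -3.7] rms 0.0022 tilt deg [0.3 0.9] z 0.0591
```

View pics/s4.png

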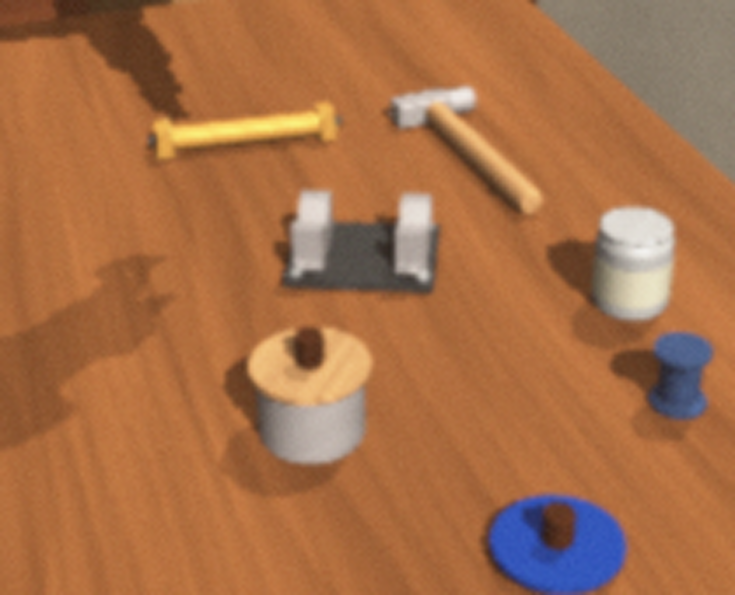

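The lid sits level on the cup: its top is at 61 mm with about 0.1° of tilt by depth. The cup and lid are at crop (310,390), and bar and V-block are unoccluded. The top camera agrees with the arm to within 1 mm here, so I'll use it for the bar and V-block.

```bash
python3 - <<'E'
from h import *
c=load('top'); P=world(c); ok=c['z_map']>0; X,Y,Z=P[...,0],P[...,1],P[...,2]; H=np.where(ok,Z-.0011,-1)
hsv=cv2.cvtColor(c['frame'],cv2.COLOR_BGR2HSV).astype(int)
b=(abs(X-.52)<.12)&(abs(Y-.34)<.05)
m=b&(H>.024)&(H<.036); q=P[m][:,:2]; mu=q.mean(0); w=np.linalg.svd(q-mu,full_matrices=False)[2][0]; w*=np.sign(w[0]); s=(q-mu)@w; nrm=np.array([-w[1],w[0]])
print('bar',len(q),mu,np.degrees(np.arctan2(w[1],w[0])),s.min(),s.max(),(mu+w*(s.max()+s.min())/2).round(4))
for lo,hi in((-1,-.075),(-.06,.06),(.075,1)): k=(s>lo)&(s<hi); t=(q[k]-mu)@nrm; print(k.sum(),t.min().round(4),t.max().round(4),t.mean().round(4))
m=(abs(X-.568)<.09)&(abs(Y-.085)<.09)&(H>.047)&(H<.055); print('vis',m.sum())
k,l,st,ce=cv2.connectedComponentsWithStats(m.astype(np.uint8),connectivity=4)
t=[P[l==i][:,:2].mean(0).round(4) for i in range(1,k) if st[i,4]>15]; print(t,np.mean(t,0))
plan([.521,.339,.06],-6.1)
E
```

```text
bar 168 [0.45666567 0.34619291] -5.423689606394377 -0.025771925260747657 0.038419452333136796 [0.463  0.3456]Traceback (most recent call last):
  File "<stdin>", line 7, in <module>
    return umr_minimum(a, axis, None, out, keepdims, initial, where)
ValueError: zero-size array to reduction operation minimum which has no identity
```

Emit:
jog_arm:
  series:
    - [[0,20,10,0,0,0,60],[-1,35,20,0,0,0,60],[-1,35,30,0,0,0,60],[0,28,35,0,0,0,60],[0,12,30,0,0,0,60],[0,0,20,0,0,0,60],[0,0,10,0,0,0,60],[0,0,7,0,0,0,60],[0,0,0,0,0,0,60],[0,0,0,0,0,0,60]]

```text
time_s: 11.6
eef_pos: [0.5217, 0.3365, 0.0609]
eef_rot: [0.001, 0.055, 0.999, 0.0]
wrist_force: [1.0, 0.3, 1.1]
opening: 0.702
grasp_force: 0.0
```

```bash
python3 - <<'E'
from h import *
plan([.521,.339,.006],-6.1)
c=snap('side'); P=world(c); hsv=cv2.cvtColor(c['frame'],cv2.COLOR_BGR2HSV).astype(int)
cv2.imwrite('pics/s5.png',cv2.resize(c['frame'][110:200,230:350],None,fx=6,fy=6,interpolation=cv2.INTER_CUBIC))
E
```

```text
t 11.6 pos [0.5217 0.3365 0.0609] yaw 173.73 zax [ 1.9e-03  7.0e-04 -1.0e+00] F [1.  0.3 1.1] op 59.9 g 0.0 q [ 0.38  0.47  1.6  -0.    1.06 -1.08]
turn [ 0.0009  0.0018 -0.003 ] shift now [ 1.1  2.3 54.9] after turn [ 1.   2.4 54.9]
```

View pics/s5.png

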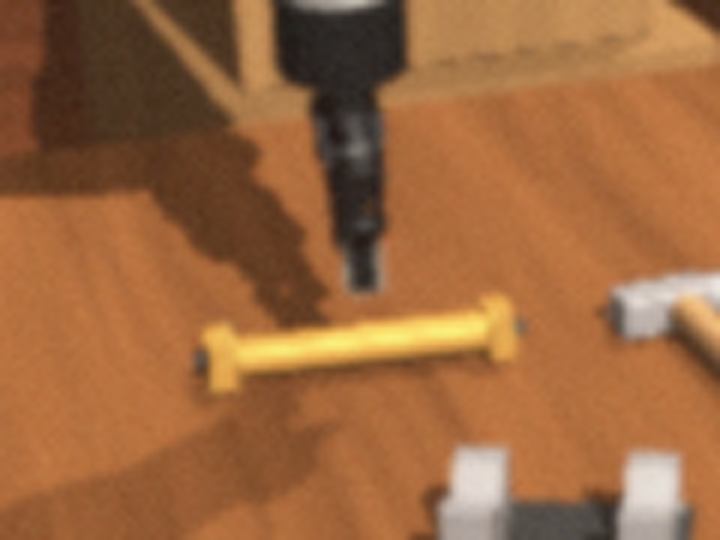

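The fingers (363,290) sit above the bar's middle, with lugs at (222,360) and (498,328) in the crop. Lowering and gripping.

Emit:
jog_arm:
  series:
    - [[0,1,8,0.001,0.002,-0.003,60],[1,1,15,0,0,0,60],[0,0,15,0,0,0,60],[0,0,9,0,0,0,60],[0,0,5,0,0,0,60],[0,0,2,0,0,0,60],[0,0,0,0,0,0,12],[0,0,0,0,0,0,12],[0,0,0,0,0,0,12],[0,0,0,0,0,0,12]]

```text
time_s: 12.65
eef_pos: [0.5205, 0.339, 0.0065]
eef_rot: [-0.0, 0.053, 0.999, -0.0]
wrist_force: [-0.1, -0.7, 4.3]
opening: 0.252
grasp_force: 59.1
```

```bash
python3 - <<'E'
from h import *
plan([.521,.339,.16],-23.3)
E
```

```text
t 12.65 pos [0.5205 0.339  0.0065] yaw 173.94 zax [-6.e-04 -2.e-04 -1.e+00] F [-0.1 -0.7  4.3] op 21.5 g 59.1 q [ 0.39  0.56  1.61  0.    0.98 -1.08]
turn [-3.000e-04 -6.000e-04  3.009e-01] shift now [  -0.4    0.  -153.5] after turn [  -0.5    0.2 -153.5]
```

Emit:
jog_arm:
  series:
    - [[0,0,0,0,0,0,12],[0,0,-8,0,0,0,12],[0,0,-18,0,0,0,12],[0,0,-25,0,0,0,12],[0,0,-25,0,0,0.06,12],[0,0,-25,0,0,0.08,12],[0,0,-20,0,0,0.08,12],[0,0,-10,0,0,0.08,12],[0,0,0,0,0,0,12],[0,0,0,0,0,0,12]]

```text
time_s: 13.65
eef_pos: [0.5195, 0.3385, 0.1359]
eef_rot: [-0.001, 0.2, 0.98, -0.001]
wrist_force: [-0.2, -0.0, -2.6]
opening: 0.258
grasp_force: 59.0
```

```bash
python3 - <<'E'
from h import *
plan([.5675,.084,.137],-23.3)
E
```

```text
t 13.65 pos [0.5195 0.3385 0.1359] yaw 156.87 zax [-0.0031 -0.0013 -1.    ] F [-0.2 -0.  -2.6] op 22.0 g 59.0 q [ 0.39  0.38  1.56  0.    1.2  -0.78]
turn [-0.0024 -0.0024  0.003 ] shift now [-144.1 -215.2   -0.9] after turn [-144.8 -214.8   -1.1]
```

Emit:
jog_arm:
  series:
    - [[-7,-10,0,0,0,0.003,12],[-15,-22,0,0,0,0,12],[-20,-30,0,0,0,0,12],[-22,-33,0,0,0,0,12],[-22,-33,0,0,0,0,12],[-22,-33,0,0,0,0,12],[-20,-30,0,0,0,0,12],[-12,-17,0,0,0,0,12],[-4,-7,0,0,0,0,12],[0,0,0,0,0,0,12]]

```text
time_s: 14.65
eef_pos: [0.5663, 0.0831, 0.1358]
eef_rot: [-0.002, 0.204, 0.979, -0.001]
wrist_force: [0.2, -0.0, -2.5]
opening: 0.25
grasp_force: 59.1
```

```bash
python3 - <<'E'
from h import *
c=snap('top'); P=world(c); hsv=cv2.cvtColor(c['frame'],cv2.COLOR_BGR2HSV).astype(int); ok=c['z_map']>0
z=ctrl.get_obs()['eef_pos'][2]+.009; b=ok&(abs(P[...,0]-.567)<.12)&(abs(P[...,1]-.084)<.1)&(hsv[...,0]>15)&(hsv[...,0]<35)&(hsv[...,1]>110)&(P[...,2]>z-.02)&(P[...,2]<z+.025)
q=P[b]; mu=q.mean(0); w=np.linalg.svd(q-mu,full_matrices=False)[2][0]; w*=np.sign(w[0]); s=(q-mu)@w
print(len(q),mu.round(4),'dir',w.round(3),'yaw',np.degrees(np.arctan2(w[1],w[0])),'ends',s.min(),s.max(),'mid',(mu+w*(s.min()+s.max())/2).round(4))
plan([.5675,.084,.137],-23.3)
f=snap('side')['frame']; cv2.imwrite('pics/s6.png',cv2.resize(f[130:230,250:400],None,fx=5,fy=5,interpolation=cv2.INTER_CUBIC))
E
```

```text
296 [0.5096 0.106  0.156 ] dir [ 0.894 -0.442 -0.067] yaw -26.30510330236256 ends -0.03023430263219728 0.043255068355007954 mid [0.5154 0.1031 0.1555]
t 14.7 pos [0.5662 0.0842 0.1359] yaw 156.54 zax [-3.6e-03 -3.0e-04 -1.0e+00] F [-0.3  0.5 -2.6] op 21.7 g 59.1 q [-0.06  0.28  1.69 -0.    1.17 -1.22]
turn [-0.0017 -0.0032 -0.0027] shift now [-1.3  0.3 -1.1] after turn [-1.3  0.3 -1.1]
```

View pics/s6.png

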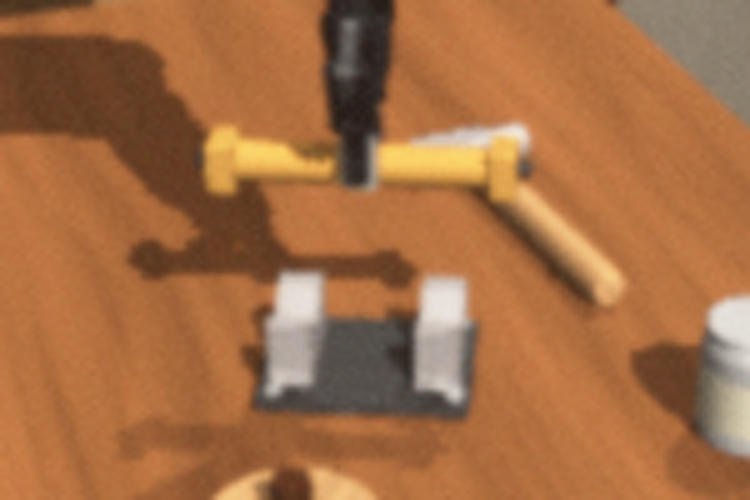

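The bar hangs level above the V-block and about parallel to the V, with lugs at crop (221,160) and (503,168) and saddles at (300,285) and (445,290). I'll check the along-axis offset in this view.

```bash
cat > bar.py <<'E'
from h import *
def bar():
    c=load('side'); P=world(c); P[...,2]+=.0016; hsv=cv2.cvtColor(c['frame'],cv2.COLOR_BGR2HSV).astype(int); ok=c['z_map']>0
    z=ctrl.get_obs()['eef_pos'][2]+.009; X,Y,Z=P[...,0],P[...,1],P[...,2]; a=np.radians(-23.3); u=np.array([np.cos(a),np.sin(a)]); n=np.array([-u[1],u[0]])
    r=P[...,:2]-np.array([.5655,.0814]); s=r@u; t=r@n
    b=ok&(abs(s)<.12)&(abs(t)<.035)&(hsv[...,0]>15)&(hsv[...,0]<35)&(hsv[...,1]>110)&(abs(Z-z)<.02)
    ends=[]
    for sg in(-1,1):
        k=b&(sg*s>.06); lug=k&(abs(s)>.078); ends.append(np.r_[s[lug].mean(),t[lug].mean(),Z[lug].mean()])
    print('bar s range',np.percentile(s[b],[.5,99.5]).round(4),'lugs s,t,z',np.round(ends,4).tolist(),'mid',np.mean(ends,0).round(4))
    m=ok&(abs(s)<.07)&(abs(t)<.045)&(Z>.046)&(Z<.055)&(hsv[...,1]<80); 
    for sg in(-1,1):
        k=m&(sg*s>0); print('saddle',sg,k.sum(),s[k].mean().round(4),t[k].mean().round(4))
E
python3 -c "
from bar import *
bar()"
```

```text
bar s range [-0.0909  0.0903] lugs s,t,z [[-0.0848, -0.0072, 0.1497], [0.0843, -0.0074, 0.1481]] mid [-0.0003 -0.0073  0.1489]
saddle -1 59 -0.0457 -0.0024
saddle 1 60 0.0455 -0.0027
```

Along the axis, the bar is centred on the saddles to within 0.5 mm. Lowering.

Emit:
jog_arm:
  series:
    - [[-1,0,8,-0.002,-0.003,-0.002,12],[0,0,15,0,0,0,12],[0,0,18,0,0,0,12],[0,0,16,0,0,0,12],[0,0,12,0,0,0,12],[0,0,8,0,0,0,12],[0,0,5,0,0,0,12],[0,0,2,0,0,0,12],[0,0,0,0,0,0,12],[0,0,0,0,0,0,12]]

```text
time_s: 15.75
eef_pos: [0.5684, 0.0838, 0.0533]
eef_rot: [0.001, 0.202, 0.979, 0.0]
wrist_force: [0.4, 0.4, -2.5]
opening: 0.255
grasp_force: 59.1
```

```bash
python3 -c "
from bar import *
snap('side'); bar(); plan([.5675,.084,.0385],-23.3)"
```

```text
bar s range [-0.0893  0.0919] lugs s,t,z [[-0.0836, -0.0065, 0.0663], [0.0855, -0.0075, 0.0674]] mid [ 0.0009 -0.007   0.0669]
saddle -1 30 -0.0454 -0.0261
saddle 1 33 0.0448 -0.026
t 15.8 pos [0.5684 0.0838 0.0533] yaw 156.69 zax [ 2.7e-03 -2.0e-04 -1.0e+00] F [-1.   0.8 -2.8] op 21.8 g 59.1 q [-0.06  0.4   1.73 -0.    1.01 -1.22]
turn [ 0.0009  0.0026 -0.0002] shift now [ 0.9 -0.2 14.8] after turn [ 0.9 -0.2 14.8]
```

Emit:
jog_arm:
  series:
    - [[1,0,2,0,0,0,12],[0,0,3,0,0,0,12],[0,0,3,0,0,0,12],[0,0,2,0,0,0,12],[0,0,1,0,0,0,12],[0,0,1,0,0,0,12],[0,0,0,0,0,0,12],[0,0,0,0,0,0,12],[0,0,0,0,0,0,12],[0,0,0,0,0,0,12]]

```text
time_s: 16.8
eef_pos: [0.567, 0.0842, 0.0407]
eef_rot: [0.001, 0.202, 0.979, 0.0]
wrist_force: [0.0, -0.1, -3.2]
opening: 0.255
grasp_force: 59.1
```

Emit:
jog_arm:
  series:
    - [[0,0,0.5,0,0,0,12],[0,0,0.5,0,0,0,12],[0,0,0.5,0,0,0,12],[0,0,0.5,0,0,0,12],[0,0,0,0,0,0,12],[0,0,0,0,0,0,12],[0,0,0,0,0,0,12],[0,0,0,0,0,0,12],[0,0,0,0,0,0,12],[0,0,0,0,0,0,12]]

```text
time_s: 17.8
eef_pos: [0.5669, 0.0843, 0.0386]
eef_rot: [0.001, 0.202, 0.979, 0.0]
wrist_force: [-0.0, -0.1, -2.0]
opening: 0.258
grasp_force: 59.2
```

Emit:
jog_arm:
  series:
    - [[0,0,0.3,0,0,0,12],[0,0,0.3,0,0,0,12],[0,0,0,0,0,0,12],[0,0,0,0,0,0,12],[0,0,0,0,0,0,12],[0,0,0,0,0,0,12],[0,0,0,0,0,0,12],[0,0,0,0,0,0,12],[0,0,0,0,0,0,12],[0,0,0,0,0,0,12]]

```text
time_s: 18.8
eef_pos: [0.5671, 0.0844, 0.0385]
eef_rot: [0.001, 0.202, 0.979, 0.0]
wrist_force: [-2.4, 0.7, 5.8]
opening: 0.253
grasp_force: 59.8
```

```bash
python3 -c "
from bar import *
plan([.567,.084,.0385],-23.3); o=ctrl.get_obs(); print(o['torque'])"
```

```text
t 18.8 pos [0.5671 0.0844 0.0385] yaw 156.7 zax [ 1.8e-03 -1.0e-04 -1.0e+00] F [-2.4  0.7  5.8] op 21.6 g 59.8 q [-0.06  0.42  1.74  0.    0.98 -1.22]
turn [ 0.0007  0.0017 -0.    ] shift now [-0.1 -0.4 -0. ] after turn [-0.1 -0.4 -0. ]
[0.20495261 0.50235074 0.10862449]
```

First contact came at TCP z = 38.5 mm, the predicted seated height, and the sideways force across the V is balanced. Raising the push in small steps.

Emit:
jog_arm:
  series:
    - [[0.1,0,0.2,0,0,0,12],[0,0,0.2,0,0,0,12],[0,0,0.1,0,0,0,12],[0,0,0,0,0,0,12],[0,0,0,0,0,0,12],[0,0,0,0,0,0,12],[0,0,0,0,0,0,12],[0,0,0,0,0,0,12],[0,0,0,0,0,0,12],[0,0,0,0,0,0,12]]

```text
time_s: 19.8
eef_pos: [0.5671, 0.0844, 0.0384]
eef_rot: [0.001, 0.202, 0.979, 0.0]
wrist_force: [-4.5, 2.0, 8.7]
opening: 0.252
grasp_force: 60.2
```

Emit:
jog_arm:
  series:
    - [[0.3,0,0.3,0,0,0,12],[0.2,0,0.2,0,0,0,12],[0,0,0,0,0,0,12],[0,0,0,0,0,0,12],[0,0,0,0,0,0,12],[0,0,0,0,0,0,12],[0,0,0,0,0,0,12],[0,0,0,0,0,0,12],[0,0,0,0,0,0,12],[0,0,0,0,0,0,12]]

```text
time_s: 20.8
eef_pos: [0.5671, 0.0844, 0.0383]
eef_rot: [0.001, 0.202, 0.979, 0.0]
wrist_force: [-3.9, 0.7, 10.2]
opening: 0.255
grasp_force: 60.4
```

```bash
python3 -c "
from bar import *
snap('side'); bar(); plan([.567,.084,.0385],-23.3); o=ctrl.get_obs(); print(o['torque'])"
```

```text
bar s range [-0.0909  0.0914] lugs s,t,z [[-0.0843, -0.0064, 0.0524], [0.0847, -0.007, 0.0521]] mid [ 0.0002 -0.0067  0.0522]
saddle -1 47 -0.0391 -0.011
saddle 1 56 0.0392 -0.0114
t 20.85 pos [0.5672 0.0844 0.0383] yaw 156.71 zax [ 3.1e-03 -4.0e-04 -1.0e+00] F [-4.1  1.1 10.5] op 22.0 g 60.4 q [-0.06  0.42  1.74 -0.    0.98 -1.22]
turn [0.0008 0.003  0.0002] shift now [ 0.  -0.5 -0.2] after turn [ 0.  -0.5 -0.2]
[0.13362681 0.67278259 0.1307857 ]
```

Emit:
jog_arm:
  series:
    - [[0.3,0,0.3,0,0.002,0,12],[0.2,0,0.3,0,0,0,12],[0,0,0.3,0,0,0,12],[0,0,0,0,0,0,12],[0,0,0,0,0,0,12],[0,0,0,0,0,0,12],[0,0,0,0,0,0,12],[0,0,0,0,0,0,12],[0,0,0,0,0,0,12],[0,0,0,0,0,0,12]]

```text
time_s: 21.85
eef_pos: [0.5672, 0.0845, 0.0383]
eef_rot: [0.001, 0.202, 0.979, 0.0]
wrist_force: [-5.9, 0.4, 16.4]
opening: 0.256
grasp_force: 61.0
```

Emit:
jog_arm:
  series:
    - [[0,0,0,0,0,0,12],[0,0,0,0,0,0,12],[0,0,0,0,0,0,12],[0,0,0,0,0,0,12],[0,0,0,0,0,0,12],[0,0,0,0,0,0,12],[0,0,0,0,0,0,12],[0,0,0,0,0,0,12],[0,0,0,0,0,0,12],[0,0,0,0,0,0,12]]

```text
time_s: 22.85
eef_pos: [0.5672, 0.0844, 0.0383]
eef_rot: [0.001, 0.202, 0.979, 0.0]
wrist_force: [-5.2, 0.2, 16.1]
opening: 0.256
grasp_force: 61.0
```

```bash
python3 -c "
from bar import *
from lid import lid
f=snap('side');snap('top'); bar(); lid(.061,np.array([.46,-.132])); plan([.567,.084,.0385],-23.3)
cv2.imwrite('pics/s7.png',cv2.resize(f['frame'][130:270,240:430],None,fx=4,fy=4,interpolation=cv2.INTER_CUBIC))"
```

```text
bar s range [-0.0904  0.0913] lugs s,t,z [[-0.0846, -0.0063, 0.0522], [0.0848, -0.0068, 0.0518]] mid [ 0.0001 -0.0066  0.052 ]
saddle -1 51 -0.0384 -0.011
saddle 1 56 0.0384 -0.0101
top 853 centre [ 0.4613 -0.1293] off [1.3 2.7] rms 0.0003 tilt deg [-0.1 -0.2] z 0.062
side 541 centre [ 0.4585 -0.1357] off [-1.5 -3.7] rms 0.0023 tilt deg [0.1 1. ] z 0.0592
t 22.95 pos [0.5672 0.0844 0.0383] yaw 156.71 zax [ 2.1e-03  1.0e-04 -1.0e+00] F [-5.4  0.5 17.3] op 21.8 g 61.0 q [-0.06  0.42  1.74  0.    0.98 -1.22]
turn [0.0009 0.0019 0.0002] shift now [-0.  -0.5 -0.2] after turn [-0.  -0.5 -0.2]
```

View pics/s7.png

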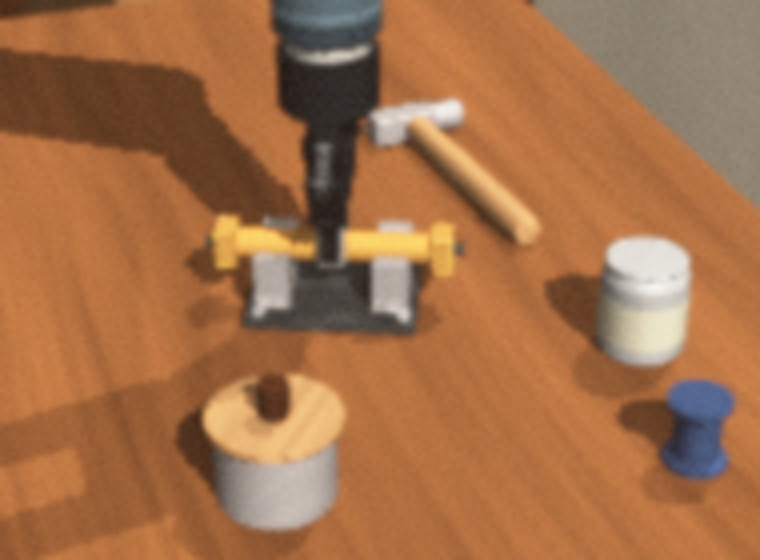

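The bar is seated in both saddles with the lugs clear at crop (227,243) and (443,250). The lid is level on the cup at (272,450), and the tin, spool and hammer are untouched. The push is steady at 16–17 N, so I'm handing in.

```bash
python3 -c "
from bench import ctrl
print(ctrl.hand_in())"
```

```text
the job is handed in; nothing more can be done
None
```

The job is handed in at about 23 s: the lid is level and fully down on the cup and released, and the bar is centred in the V-block with both lugs clear, still gripped and pressed down at a steady 16–17 N wrist reading (about 19 N on the V with the bar's weight).

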